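# Clip a projector module home in a headlamp bowl

### The arm

A 6-joint arm with a two-finger parallel gripper is mounted at the origin on the work surface. World frame = base frame: x ahead of the robot, y to its left, z up, the work surface at z = 0. Lengths are in m, angles in degrees, forces in N, time in s.
With the tool pointing down it reaches from about 0.35 to 0.875 m from the base axis. Payload 4.2 kg.
Tool frame: the origin (TCP) lies at the very end of the fingers, on their centre line; the grasp point (between the pads) lies 19 mm behind it (r.grip_point_offset is the distance from the TCP to the grasp point, in m); z points along the fingers, y is the line along which they close (so a half turn about z gives the same grasp; the last joint's range is limited). The gripper opens to 87 mm and grips with 3 to 60 N. Pads are 19 mm wide; open, the fingers measure 117 mm over their backs; the gripper's body (75 mm by 190 mm) begins 51 mm behind the grasp point.
Start: joints at [86.035, 22.042, 0.453, 0, -68.411, -14.817], TCP at [0.201, 0.592, 0.223] pointing down, gripper open.
Joint ranges: [-179.83, 179.83], [-69.29, 118.12], [-61.27, 80.66], [-181.25, 117.63], [-171.15, -9.14], [-177.46, 177.46]. Speed limits (degrees/s): [159.86, 159.86, 180, 180, 180, 180].

### API

Orientations are given as a 3x3 rotation matrix whose columns are the frame's x, y, z axes.
In Python, from station import r gives the robot as it stands.
- The arm moves only by the tool move_arm, never from a script. Its argument "series" is a list of rows, each a list of 3 entries, a list of its own where there are three numbers: the turn, a rotation vector about the tool's x, y, z as a fraction of full scale, then the shift along the tool's x, y, z as a fraction of full scale, then the opening, from 0 (shut) to 1 (fully open). A call has 1 to 12 rows; each row shifts and turns the commanded pose from where the row before left it, along the tool's axes as they then stand; what a row does not reach is not made up. Full scale, the value 1, is 0.5 m for a shift and 0.1 rad for a turn. A row lasts 1/10 s, in which the tool goes at most 50 mm and 8.59 degrees, less where a joint would pass 70% of its speed; a pose out of reach is approached as far as the arm can. A call with a number of a shift or a turn outside -1 to 1 is refused whole. A call with a gripper value outside its range is refused whole. The fingers move at their own pace and stop on an object; the grip force is fixed at half the most. Time passes only in rows, so rows that do not move let the fingers close. It gives the time, the measured TCP pose, the force, the opening and the grip force at its end, in the units of the state.
- r.sense(): the state, without advancing time (a new reading comes with each control period).
- r.capture(name): name is "scene" or "top" or "wrist"; returns a dict with "img" (480x640x3 uint8, red, green, blue), "fx", "fy", "cx", "cy" (pixels), "origin" and "orientation" of the camera in the world. Camera axes: x right, y up, looking along -z (the intrinsics and any distortion apply to the point x, -y, -z); pixel columns grow to the right and rows downward; lengths in m; the calibration is good to about 2 mm. A picture is of the moment at which its call begins. There is no depth.
- r.finish_job(): hands the job in; it is judged then, once.
Trained networks look in the newest picture that a camera, given by its name, has taken for a name from the list of things; names that differ only in an ending like _2 or _b are one class to them, and where a whole thing is asked for, a point or a joint stands for the part that bears it (a point fixed in the world has none). Each returns a list of dicts, best first, with "score" (0 to 1); they miss things now and then, are a little off and sometimes report something else, mostly with a low value. They report only what shows in the picture. A call takes as long as a camera call. They do not tell look-alikes from the thing itself.
- r.cut_out(target, camera): "pixels" (480x640 bool, what is visible of it) and "centre" ([column, row] in pixels, amid what is visible of it).
- r.pinpoint(target, camera): "centre" ([column, row] in pixels: a listed point, or the origin of a listed thing).
The state is a dict: "time_s": time; "joints": joint angles; "joint_velocities": joint speeds; "effort": joint torques, N m; "tcp_pos": TCP position; "ee_rot": TCP orientation; "wrist_force": force on the tool from outside, world axes, zero at the start; "moment": the same for the moment, N m; "gripper_width": opening from 0.0 (shut) to 1.0 (fully open); "gripper_force": force on a finger pad.
Only numpy, scipy, OpenCV 4.12 (cv2) and the standard library are available. Lean on these libraries where they do the work, as an engineer would, in place of code of your own. Each camera call takes 0.05 s, during which the arm holds its last target. There are 200 camera calls.

### The job

Fit the LED projector module into the headlamp bowl, its lone arm towards the lug on the bowl's rim, and press each of its three ball studs fully home in its spring clip, so that the module bears on all three seats and cannot rock. Keep it upright and keep off the glass lens, press firmly but never force it (the seats break), and leave the other things on the bench where they are.

Things in the scene. Friction and masses are not known exactly. Their poses are not given: they have to be found in the camera images.
- module: LED projector module, 0.29 to 0.47 kg: grey three-armed cast carrier, black barrel (58 diameter, 36 to 80 above the origin) with a glass lens on top (to 91), finned heat sink and three ball studs below. Stands on its balls on the bench. Origin: on the barrel axis, level with the undersides of the balls. z: up the barrel. x: towards the lone arm (stud0); the other two arms lie at +135 and -135 degrees.
- stud0 (a point): Top of the round boss (20 diameter) at the end of the module's lone arm, where a thumb presses: 64 out from the barrel axis, at +x, right over its steel ball stud. Ball 14 diameter, its underside 40 below this point. Axes as the module's.
- stud1 (a point): Top of the round boss (20 diameter) at the end of the module's second arm, where a thumb presses: 64 out from the barrel axis, at +135 degrees from +x, right over its steel ball stud. Ball 14 diameter, its underside 40 below this point. Axes as the module's.
- stud2 (a point): Top of the round boss (20 diameter) at the end of the module's third arm, where a thumb presses: 64 out from the barrel axis, at -135 degrees from +x, right over its steel ball stud. Ball 14 diameter, its underside 40 below this point. Axes as the module's.
- bowl: Black headlamp bowl lying on its back, fixed, rim 212 diameter, 58 high, hanger lug outside the rim at +x. Origin: on its axis, on the bench; z up. In it, 64 from the axis, stand three white spring clips: one at +x (for stud0), one at +135 (stud1), one at -135 degrees (stud2). Each clip sits on an aim screw: its seat is 48 to 60 above the bench, each different, not measured. See clips.
- clips (a point): Point on the bowl's axis at its rim, 58 above the bench. The clips: a ball laid in a clip's mouth centres itself (within about 4) and rests on two sprung jaws, 6 above its seat. It is pushed down between them with about 8 to 13 N; the jaws grip it and close over it only in the last 1, so it must be pressed right down until it bears on the hard seat. A seat breaks above 30 N.
- screwdriver: Bystander: screwdriver, 210 long, lying. Origin at its middle, underside.
- spanner: Bystander: steel spanner, 190 long, lying. Origin at its middle, underside.
- bezel: Bystander: bright trim ring of the lamp, 200 diameter, 17 high, lying flat. Origin at its centre, underside.
- bearing: Bystander: ball bearing, 52 diameter, 15 high. Origin at its centre, underside.
- grease_pot: Bystander: open aluminium tin, 68 diameter, 50 high. Origin at its centre, underside.
- bolt_tray: Bystander: dark steel tray, 110 by 160, 35 high. Origin at its centre, underside.
There are look-alikes about, which are no part of the job. There is more than one size of the module; the one meant has the size given above.

How it is judged:
By the outcome, as a careful person would: the job done as asked, in the order asked, and still so for the second after the job is handed in, with the robot touching nothing.
It also fails if it takes over 64 s, if anything falls off the work surface, if the arm or the gripper's body presses on something with over 40 N, if the wrist force passes 120 N, or if a joint passes its speed limit or range.

## Working session

There is one attempt and no reset: what is moved stays moved. The work goes in short steps, Python scripts to look and compute and a tool call to move; the robot and the scene stay as the last step left them, time stands still between calls to the robot, and variables do not carry over. Pictures are saved under pics/ and viewed, at most 10 in all, crops included, and the job is handed in when it is done.

Besides the shell and the picture viewer there is one more tool, called after ">>>" by a JSON object that holds its "name" and its "arguments". move_arm: Moves the arm, as the interface text tells. Its arguments: {"type":"object","properties":{"series":{"type":"array"}},"required":["series"]}

```bash
mkdir -p pics; ls; cat > h.py <<'E'
from station import r
import numpy as np, cv2
def cap(n,f=None):
    c=r.capture(n)
    if f: cv2.imwrite('pics/'+f,cv2.cvtColor(c['img'],cv2.COLOR_RGB2BGR))
    return c
def ray(c,p):
    d=np.array([(p[0]-c['cx'])/c['fx'],-(p[1]-c['cy'])/c['fy'],-1.])
    d=np.array(c['orientation'])@d
    return np.array(c['origin']),d/np.linalg.norm(d)
def at(c,p,z):
    o,d=ray(c,p); return o+d*(z-o[2])/d[2]
def proj(c,P):
    q=np.array(c['orientation']).T@(np.array(P)-c['origin'])
    return np.array([c['cx']+c['fx']*q[0]/-q[2],c['cy']-c['fy']*q[1]/-q[2]])
def tri(cs,ps):
    A=np.zeros((3,3));b=np.zeros(3)
    for c,p in zip(cs,ps):
        o,d=ray(c,p);M=np.eye(3)-np.outer(d,d);A+=M;b+=M@o
    return np.linalg.solve(A,b)
E
python3 - <<'E'
from h import *
np.set_printoptions(precision=3,suppress=True)
cs={}
for n in ['scene','top','wrist']:
    c=cs[n]=cap(n,n+'0.png'); print(n,{k:np.round(v,3).tolist() for k,v in c.items() if k!='img'})
ims=[cv2.imread(f'pics/{n}0.png') for n in ['scene','top']]
for n in cs:
    for t in ['module','stud0','stud1','stud2','bowl','clips']:
        print(n,t,[(np.round(d['centre'],1).tolist(),round(d['score'],2)) for d in r.pinpoint(t,n)][:4])
s=r.sense();print(s['tcp_pos'],s['ee_rot'],s['wrist_force'],s['time_s'])
E
```

```text
pics
scene {'fx': 499.735, 'fy': 499.735, 'cx': 328.262, 'cy': 240.004, 'origin': [1.229, -0.065, 0.908], 'orientation': [[0.084, -0.761, 0.644], [0.996, 0.066, -0.051], [-0.004, 0.646, 0.764]]}
top {'fx': 611.415, 'fy': 611.415, 'cx': 311.635, 'cy': 241.104, 'origin': [0.445, 0.015, 1.33], 'orientation': [[0.006, 0.998, -0.064], [-1.0, 0.007, 0.015], [0.015, 0.064, 0.998]]}
wrist {'fx': 383.628, 'fy': 383.628, 'cx': 323.92, 'cy': 238.633, 'origin': [0.276, 0.566, 0.385], 'orientation': [[-0.322, 0.907, 0.27], [-0.947, -0.309, -0.09], [0.002, -0.284, 0.959]]}
scene module [([400.8, 251.1], 0.82), ([465.0, 300.7], 0.6)]
scene stud0 [([484.3, 307.3], 0.85), ([481.9, 279.1], 0.82), ([380.4, 226.1], 0.77), ([411.0, 263.7], 0.67)]
scene stud1 [([484.3, 307.3], 0.85), ([481.9, 279.1], 0.82), ([380.4, 226.1], 0.77), ([411.0, 263.7], 0.67)]
scene stud2 [([484.3, 307.3], 0.85), ([481.9, 279.1], 0.82), ([380.4, 226.1], 0.77), ([411.0, 263.7], 0.67)]
scene bowl [([275.4, 266.1], 0.76)]
scene clips [([270.2, 252.7], 0.58)]
top module [([183.9, 182.4], 0.78), ([231.1, 250.2], 0.56)]
top stud0 [([228.9, 214.9], 0.92), ([202.5, 189.0], 0.89), ([211.0, 271.2], 0.88), ([253.6, 267.3], 0.77)]
top stud1 [([228.9, 214.9], 0.92), ([202.5, 189.0], 0.89), ([211.0, 271.2], 0.88), ([253.6, 267.3], 0.77)]
top stud2 [([228.9, 214.9], 0.92), ([202.5, 189.0], 0.89), ([211.0, 271.2], 0.88), ([253.6, 267.3], 0.77)]
top bowl [([374.0, 240.3], 0.63)]
top clips [([375.1, 236.0], 0.8)]
wrist module []
wrist stud0 []
wrist stud1 []
wrist stud2 []
wrist bowl []
wrist clips []
[0.201 0.592 0.223] [[ 0.947 -0.322  0.   ]
 [-0.322 -0.947 -0.   ]
 [ 0.     0.    -1.   ]] [-0.367  0.314  0.005] 1.05
```

View pics/scene0.png

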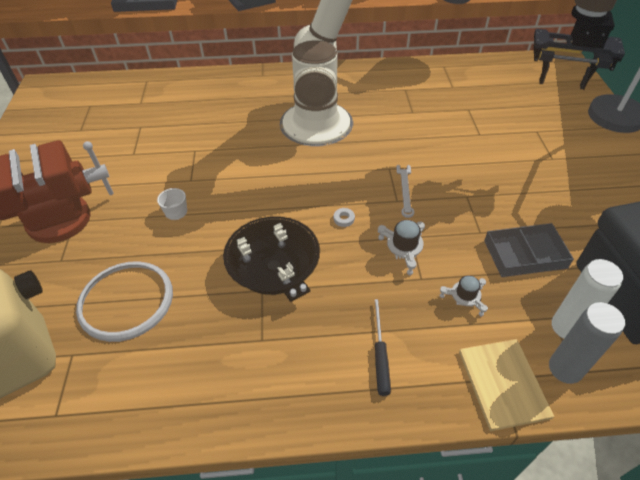

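View pics/top0.png

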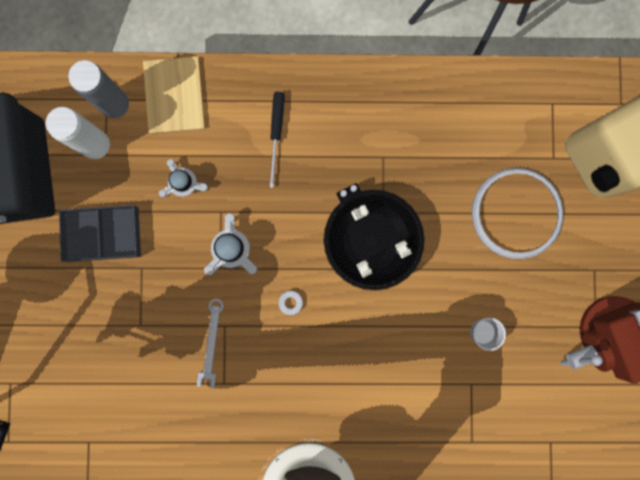

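Two modules show: a large one at top (229,248) / scene (405,235), and a small one at top (180,181) / scene (467,287). A 64 mm arm spans about 31 px in the top view, so the large one should be meant. I'll check this by triangulation and a close crop.

```bash
python3 - <<'E'
from h import *
np.set_printoptions(precision=3,suppress=True)
cs=[cap('scene'),cap('top')]
S={}
for n in ['scene','top']:
    S[n]=[d['centre'] for d in r.pinpoint('stud0',n)]
    print(n,np.round(S[n],1).tolist())
for p in S['scene']:
    for q in S['top']:
        P=tri(cs,[p,q]); e=max(np.linalg.norm(proj(c,P)-x) for c,x in zip(cs,[p,q]))
        if e<4: print(np.round(p),np.round(q),P,e)
print('origins',tri(cs,[[400.8,251.1],[231.1,250.2]]),tri(cs,[[465,300.7],[183.9,182.4]]))
print('bowl',tri(cs,[[275.4,266.1],[374,240.3]]),tri(cs,[[270.2,252.7],[375.1,236]]))
print('topplane', [at(cs[1],q,.04) for q in S['top']])
im=cv2.imread('pics/top0.png')
a=cv2.resize(im[140:300,140:300],(400,400),interpolation=3);b=cv2.resize(im[170:300,310:440],(400,400),interpolation=3)
cv2.imwrite('pics/crop1.png',np.hstack([a,b]))
E
```

```text
scene [[482.7, 279.1], [382.4, 227.6], [410.7, 260.2], [417.7, 224.1], [443.1, 288.5], [483.7, 308.6]]
top [[207.9, 270.7], [205.6, 187.3], [250.8, 268.0], [161.3, 192.9], [226.9, 215.6], [171.7, 164.2]]
[483. 279.] [161. 193.] [0.629 0.316 0.032] 0.33182753263023496
[483. 279.] [172. 164.] [0.678 0.282 0.103] 0.9848560193106853
[382. 228.] [251. 268.] [0.47  0.123 0.039] 0.46415257321147707
[411. 260.] [227. 216.] [0.579 0.17  0.05 ] 1.9533828363851722
[418. 224.] [208. 271.] [0.463 0.211 0.036] 1.8212298642392586
[418. 224.] [227. 216.] [0.569 0.165 0.157] 2.100292692177078
[443. 288.] [206. 187.] [0.643 0.225 0.028] 0.6855452262004745
[484. 309.] [161. 193.] [ 0.643  0.339 -0.067] 0.586746383527672
[484. 309.] [172. 164.] [0.694 0.3   0.019] 0.746508072658845
origins [ 0.509  0.167 -0.004] [ 0.658  0.276 -0.004]
bowl [ 0.533 -0.135  0.004] [ 0.538 -0.137  0.059]
topplane [array([0.464, 0.214, 0.04 ]), array([0.641, 0.222, 0.04 ]), array([0.47 , 0.124, 0.04 ]), array([0.628, 0.315, 0.04 ]), array([0.581, 0.176, 0.04 ]), array([0.69 , 0.294, 0.04 ])]
```

View pics/crop1.png

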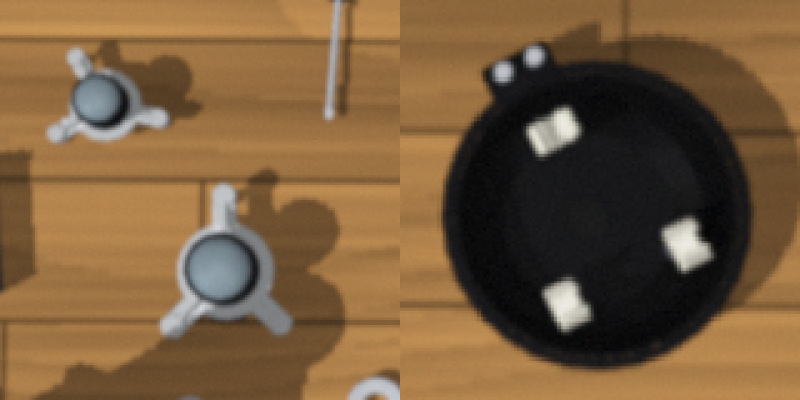

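Crop: the large module at (215,265) has a lone arm pointing up (world +x) and stud spans of 90.5 mm and 64 mm, which match the text. The one at (100,100) is the small look-alike. The lug at (515,70) puts the bowl's yaw at about 30°. Next I'll take a closer look with the wrist camera.

>>> {"name": "move_arm", "arguments": {"series": [[[0,0,-1],[0,0,-0.01],1],[[0,0,-1],[0,0,-0.01],1],[[0,0,-1],[0,0,-0.01],1],[[0,0,-1],[0,0,-0.01],1]]}}

```text
time_s: 1.65
tcp_pos: [0.2012, 0.5917, 0.2428]
ee_rot: [[0.997, 0.076, 0.0], [0.076, -0.997, 0.0], [0.0, -0.0, -1.0]]
wrist_force: [-0.3, -0.2, -0.5]
gripper_width: 1.001
gripper_force: 0.0
```

>>> {"name": "move_arm", "arguments": {"series": [[[0,0,0],[0.0508,0.0802,-0.002],1],[[0,0,0],[0.0508,0.0802,-0.002],1],[[0,0,0],[0.0508,0.0802,-0.002],1],[[0,0,0],[0.0508,0.0802,-0.002],1],[[0,0,0],[0.0508,0.0802,-0.002],1],[[0,0,0],[0.0508,0.0802,-0.002],1],[[0,0,0],[0.0508,0.0802,-0.002],1],[[0,0,0],[0.0508,0.0802,-0.002],1],[[0,0,0],[0.0508,0.0802,-0.002],1],[[0,0,0],[0.0508,0.0802,-0.002],1],[[0,0,0],[0.0508,0.0802,-0.002],1],[[0,0,0],[0,0,0],1]]}}

```text
time_s: 2.85
tcp_pos: [0.514, 0.1679, 0.2535]
ee_rot: [[0.998, 0.066, 0.0], [0.066, -0.998, -0.001], [0.0, 0.001, -1.0]]
wrist_force: [-0.5, 0.8, -0.2]
gripper_width: 1.0
gripper_force: 0.0
```

```bash
cat > lookmod.py <<'E'
from h import *
import sys
np.set_printoptions(precision=4,suppress=True)
c=cap('wrist',sys.argv[1])
s=r.sense();print(s['time_s'],s['tcp_pos'],s['ee_rot'].tolist() if 0 else np.round(s['ee_rot'],3).tolist(),s['wrist_force'],c['origin'])
for t,z in [('stud0',.04),('module',0.0),('clips',.058),('bowl',0)]:
    for d in r.pinpoint(t,'wrist'): print(t,round(d['score'],2),np.round(d['centre'],1),at(c,d['centre'],z))
E
python3 lookmod.py w1.png
```

```text
2.9 [0.5128 0.1696 0.2534] [[0.998, 0.067, -0.0], [0.067, -0.998, -0.0], [-0.0, 0.0, -1.0]] [ 0.6983  1.2958 -0.3285] [0.5926 0.1731 0.4165]
stud0 0.93 [365.3 250.3] [0.4715 0.122  0.04  ]
stud0 0.86 [171.1  70.7] [0.6306 0.314  0.04  ]
stud0 0.85 [266.2  61.8] [0.6436 0.2282 0.04  ]
stud0 0.82 [323.6 143.6] [0.5756 0.172  0.04  ]
stud0 0.66 [277.2 250.9] [0.465  0.2128 0.04  ]
module 0.82 [323.8 200.4] [0.5132 0.1677 0.    ]
module 0.67 [225.2  50.9] [0.6563 0.2747 0.    ]
module 0.29 [366.6 251.6] [0.4572 0.1149 0.    ]
clips 0.28 [324.7 201.5] [0.5233 0.1675 0.058 ]
bowl 0.72 [596.4 199.4] [ 0.5339 -0.1314  0.    ]
```

View pics/w1.png

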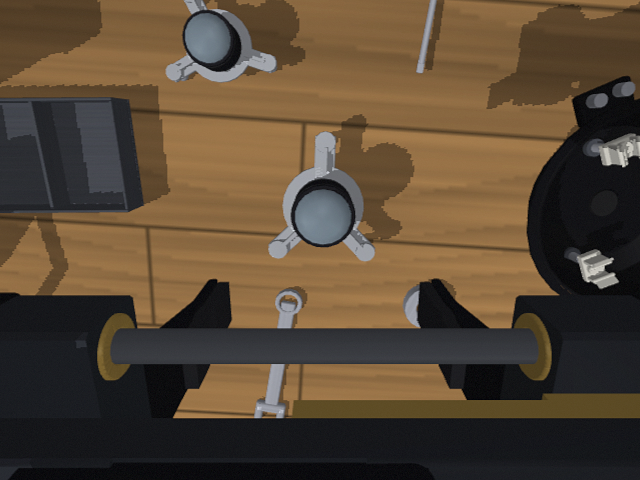

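Wrist view: the chosen module is at (323,205) with its lone arm at (324,143). The stud spacing is right, with the centre at about (0.513,0.169) and yaw about 3.7°. Next I'll measure the bowl.

>>> {"name": "move_arm", "arguments": {"series": [[[0,0,0],[0,0.1,0],1],[[0,0,0],[0,0.1,0],1],[[0,0,0],[0,0.1,0],1],[[0,0,0],[0,0.1,0],1],[[0,0,0],[0,0.1,0],1],[[0,0,0],[0,0.1,0],1],[[0,0,0],[0,0,0],1],[[0,0,0],[0,0,0],1]]}}

```text
time_s: 3.9
tcp_pos: [0.5332, -0.1271, 0.2534]
ee_rot: [[0.997, 0.072, -0.0], [0.072, -0.997, 0.0], [-0.0, -0.0, -1.0]]
wrist_force: [0.4, 0.2, 0.0]
gripper_width: 1.002
gripper_force: 0.0
```

```bash
python3 lookmod.py w2.png
```

```text
3.95 [ 0.5333 -0.1262  0.2535] [[0.997, 0.073, 0.0], [0.073, -0.997, 0.0], [0.0, -0.0, -1.0]] [-0.9429 -0.1521  0.0785] [ 0.6119 -0.1216  0.4163]
stud0 0.61 [ 12.1 139.6] [0.5772 0.1732 0.04  ]
stud0 0.6 [ 78.3 249.8] [0.4703 0.1225 0.04  ]
module 0.75 [ 53.8 198. ] [0.5138 0.1687 0.    ]
clips 0.71 [328.2 213.6] [ 0.531  -0.1315  0.058 ]
clips 0.21 [ 13.6 141.2] [0.5775 0.1579 0.058 ]
bowl 0.78 [329.8 202.1] [ 0.5309 -0.1338  0.    ]
```

View pics/w2.png

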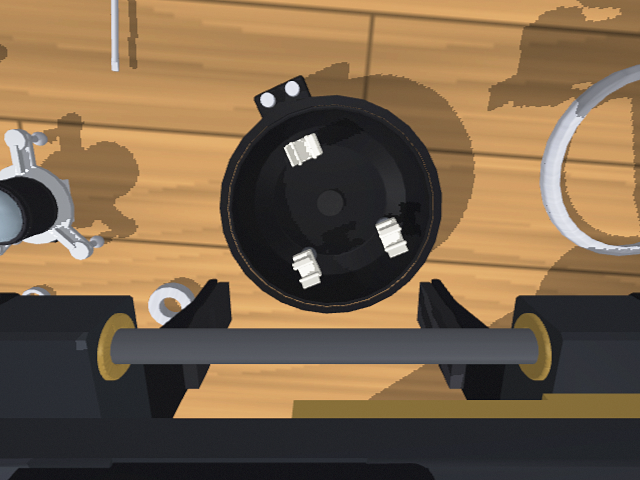

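```bash
cat > clips.py <<'E'
from h import *
from scipy.optimize import least_squares
np.set_printoptions(precision=4,suppress=True)
cw=cap('wrist'); ct=cap('top'); cs=cap('scene')
def im(f): return cv2.cvtColor(cv2.imread(f),cv2.COLOR_BGR2RGB)
V=[(cw,cw['img']),(ct,im('pics/top0.png')),(cs,im('pics/scene0.png'))]
C=np.array([.533,-.133,.065]); obs=[]
for c,i in V:
    h=cv2.cvtColor(i,cv2.COLOR_RGB2HSV)
    m=((h[...,1]<60)&(h[...,2]>120)).astype(np.uint8)
    m=cv2.morphologyEx(m,cv2.MORPH_CLOSE,np.ones((3,3)))
    n,l,st,ce=cv2.connectedComponentsWithStats(m)
    o=[]
    for k in range(3):
        a=np.radians(30+[0,135,-135][k]); p=proj(c,C+.064*np.array([np.cos(a),np.sin(a),0]))
        j=[x for x in range(1,n) if st[x,4]>15]; j=min(j,key=lambda x:np.linalg.norm(ce[x]-p))
        o.append(ce[j]); print(np.round(p,1),np.round(ce[j],1),st[j,4])
    obs.append(o)
P=[tri([v[0] for v in V],[o[k] for o in obs]) for k in range(3)]; print(np.array(P)); print(np.array([at(cw,obs[0][k],.063) for k in range(3)]))
print('wt',np.array([tri([V[0][0],V[2][0]],[obs[0][k],obs[2][k]]) for k in range(3)]))
P=np.array(P)
def f(v): return np.concatenate([P[k,:2]-v[:2]-.064*np.array([np.cos(v[2]+t),np.sin(v[2]+t)]) for k,t in enumerate(np.radians([0,135,-135]))])
s=least_squares(f,[.533,-.133,.5]); print(s.x[:2],np.degrees(s.x[2]),s.fun)
P=np.array([at(cw,obs[0][k],.063) for k in range(3)])
s=least_squares(f,[.533,-.133,.5]); print('wrist',s.x[:2],np.degrees(s.x[2]),s.fun)
# rim ellipse in wrist
g=cw['img'].max(2); m=(g<75).astype(np.uint8); m[290:]=0; n,l,st,ce=cv2.connectedComponentsWithStats(m); j=l[205,260]; 
cn=max(cv2.findContours((l==j).astype(np.uint8),0,1)[0],key=cv2.contourArea)
print(cv2.boundingRect(cn))
E
python3 clips.py
```

```text
[301.  150.8] [304.7 149.9] 783
[309.7 273.8] [308.  268.6] 734
[394.8 235.4] [392.7 237.5] 792
[358.6 211.6] [359.4 212.2] 162
[366. 268.] [363.5 268.4] 152
[403.6 246.4] [402.4 249. ] 170
[287.2 268.1] [285.7 271.7] 178
[278.8 227.2] [279.7 231.9] 156
[243.4 244.9] [243.5 246. ] 168
[[ 0.5886 -0.1042  0.0533]
 [ 0.4704 -0.1143  0.0483]
 [ 0.5115 -0.195   0.0553]]
[[ 0.5893 -0.1042  0.063 ]
 [ 0.4757 -0.1143  0.063 ]
 [ 0.5136 -0.1935  0.063 ]]
wt [[ 0.5888 -0.1044  0.0537]
 [ 0.47   -0.1149  0.0478]
 [ 0.5114 -0.1955  0.0552]]
[ 0.5314 -0.1338] 27.20459848135465 [ 0.0003  0.0003 -0.     -0.0001 -0.0003 -0.0002]
wrist [ 0.5341 -0.1333] 27.002820708917874 [-0.0018  0.0001  0.0025 -0.0008 -0.0007  0.0007]
(222, 76, 221, 214)
```

Bowl: the clip fit gives centre (0.5314,-0.1338) and yaw 27.2° with 0.3 mm residuals. Clip 1 is lowest and clip 2 highest, about 7 mm apart. Now the grasp, starting with the move back over the module.

>>> {"name": "move_arm", "arguments": {"series": [[[0,0,0],[0.0003,-0.0986,0],1],[[0,0,0],[0.0003,-0.0986,0],1],[[0,0,0],[0.0003,-0.0986,0],1],[[0,0,0],[0.0003,-0.0986,0],1],[[0,0,0],[0.0003,-0.0986,0],1],[[0,0,0],[0.0003,-0.0986,0],1],[[0,0,0],[0,0,0.1],1],[[0,0,0],[0,0,0.1],1],[[0,0,0],[0,0,0],1],[[0,0,0],[0,0,0],1]]}}

```text
time_s: 5.3
tcp_pos: [0.5135, 0.168, 0.1543]
ee_rot: [[0.997, 0.073, 0.0], [0.073, -0.997, -0.001], [0.0, 0.001, -1.0]]
wrist_force: [0.8, 1.2, 1.0]
gripper_width: 0.998
gripper_force: 0.0
```

```bash
python3 lookmod.py w3.png
```

```text
5.35 [0.5146 0.1685 0.1559] [[0.997, 0.073, 0.004], [0.073, -0.997, 0.001], [0.004, -0.001, -1.0]] [0.9002 0.6449 0.9441] [0.5921 0.1738 0.3172]
stud0 0.83 [118.3  48.8] [0.63   0.3117 0.04  ]
stud0 0.65 [250.   36.8] [0.6435 0.2255 0.04  ]
stud0 0.61 [378.9 289.1] [0.4721 0.1214 0.04  ]
module 0.95 [193.4  28.2] [0.6536 0.275  0.    ]
```

View pics/w3.png

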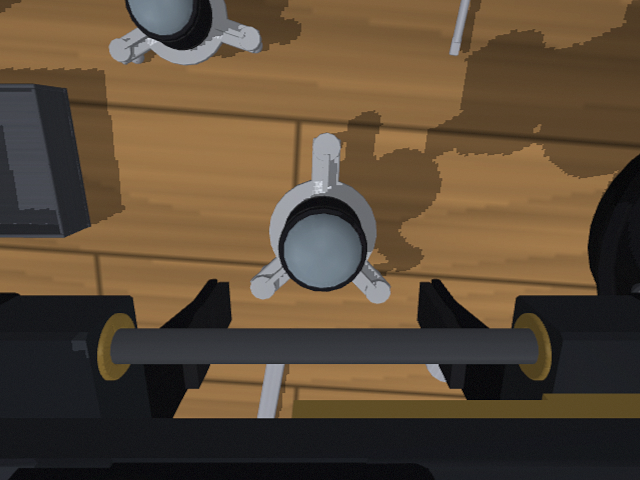

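The module is centred between the fingers: bosses at (327,144), (262,286) and (378,291), lens at (322,250). I'll compute its exact centre and yaw.

```bash
cat > fit.py <<'E'
from h import *
from scipy.optimize import least_squares
np.set_printoptions(precision=4,suppress=True)
c=cap('wrist')
P=np.array([at(c,p,.04)[:2] for p in [(327,144),(262,286.5),(378.5,291)]]);print(P)
def f(v): return np.concatenate([P[k]-v[:2]-.064*np.array([np.cos(v[2]+t),np.sin(v[2]+t)]) for k,t in enumerate(np.radians([0,135,-135]))])
s=least_squares(f,[.513,.17,0.05]);print(s.x[:2],np.degrees(s.x[2]),s.fun,r.sense()['tcp_pos'],at(c,(322,247),.085))
E
python3 fit.py
```

```text
[[0.5806 0.171 ]
 [0.4681 0.214 ]
 [0.471  0.122 ]]
[0.5154 0.1692] 1.609831248437363 [ 0.0012 -0.0001 -0.0008  0.0008 -0.0005 -0.0007] [0.5139 0.1681 0.1556] [0.5183 0.1698 0.085 ]
```

>>> {"name": "move_arm", "arguments": {"series": [[[0,0,0.35],[0.003,-0.001,0.06],1],[[0,0,0],[0,0,0.08],1],[[0,0,0],[0,0,0.05],1],[[0,0,0],[0,0,0.028],1],[[0,0,0],[0,0,0],1],[[0,0,0],[0,0,0],0.5],[[0,0,0],[0,0,0],0.5],[[0,0,0],[0,0,0],0.5],[[0,0,0],[0,0,0],0.5],[[0,0,0],[0,0,0],0.5]]}}

```text
time_s: 6.6
tcp_pos: [0.5147, 0.1686, 0.0452]
ee_rot: [[0.999, 0.037, 0.001], [0.037, -0.999, 0.001], [0.001, -0.001, -1.0]]
wrist_force: [-0.5, 0.1, 1.3]
gripper_width: 0.664
gripper_force: 30.0
```

Gripped at 58 mm width. Lift and turn to the bowl's yaw.

>>> {"name": "move_arm", "arguments": {"series": [[[0,0,0],[0,0,-0.04],0.5],[[0,0,0],[0,0,-0.06],0.5],[[0,0,0],[0,0,-0.06],0.5],[[0,0,0],[0,0,-0.04],0.5],[[0,0,-0.87],[0,0,0],0.5],[[0,0,-0.87],[0,0,0],0.5],[[0,0,-0.87],[0,0,0],0.5],[[0,0,-0.87],[0,0,0],0.5],[[0,0,-0.87],[0,0,0],0.5],[[0,0,0],[0,0,0],0.5],[[0,0,0],[0,0,0],0.5]]}}

```text
time_s: 7.7
tcp_pos: [0.5139, 0.1682, 0.1441]
ee_rot: [[0.892, 0.453, -0.001], [0.453, -0.892, -0.0], [-0.001, -0.0, -1.0]]
wrist_force: [0.0, 0.0, -2.7]
gripper_width: 0.663
gripper_force: 30.0
```

```bash
python3 lookmod.py w4.png
```

```text
7.75 [0.514  0.1682 0.1442] [[0.891, 0.453, -0.001], [0.453, -0.891, -0.0], [-0.001, -0.0, -1.0]] [-0.3769  0.0625 -3.7782] [0.5844 0.2036 0.3069]
stud0 0.92 [322.5 164.8] [0.5602 0.1924 0.04  ]
stud0 0.8 [411.4 380.5] [0.4381 0.0492 0.04  ]
stud0 0.66 [332.3  17.8] [0.6431 0.2276 0.04  ]
stud0 0.56 [237.7 382.5] [0.3722 0.1748 0.04  ]
module 0.66 [324.1 269.9] [0.478  0.1494 0.    ]
module 0.54 [326.3 163.4] [0.5589 0.1886 0.    ]
bowl 0.64 [414.4 379.6] [0.4183 0.0241 0.    ]
```

View pics/w4.png

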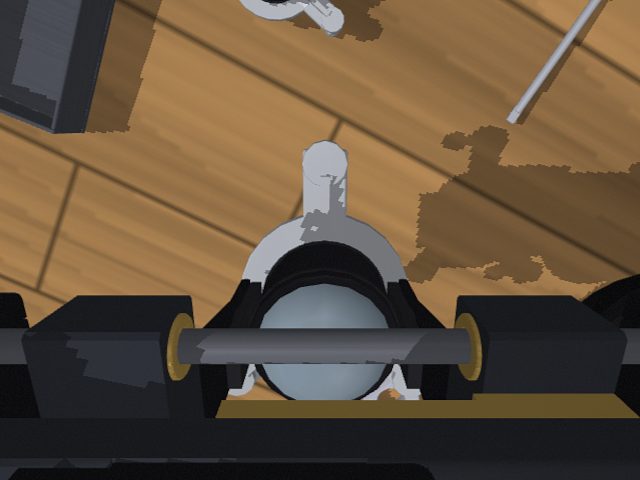

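Held view: the boss of the lone arm is at (325,162), in line with the tool's x, and the module is upright.

```bash
python3 - <<'E'
from h import *
np.set_printoptions(precision=4,suppress=True)
c=cap('wrist');s=r.sense();R=s['ee_rot'];t=s['tcp_pos']
for p in [(325.5,162)]:
    P=at(c,p,.139);print(P,R.T@(P-t), 'yaw',np.degrees(np.arctan2(*(P-t)[1::-1])))
print(proj(c,t+R@[.064,0,.005]), 'tool delta',R.T@(np.array([.5314,-.1338,t[2]])-t))
E
```

```text
[0.5712 0.1962 0.139 ] [0.0633 0.0011 0.0055] yaw 26.063804641681973
[323.0373 160.4872] tool delta [-0.1221  0.277   0.    ]
```

>>> {"name": "move_arm", "arguments": {"series": [[[0,0,-0.1],[-0.0349,0.0791,0],0.5],[[0,0,0],[-0.0349,0.0791,0],0.5],[[0,0,0],[-0.0349,0.0791,0],0.5],[[0,0,0],[-0.0349,0.0791,0],0.5],[[0,0,0],[-0.0349,0.0791,0],0.5],[[0,0,0],[-0.0349,0.0791,0],0.5],[[0,0,0],[-0.0349,0.0791,0],0.5],[[-0.7,0,0],[0,0,0],0.5],[[0,0,0],[0,0,0],0.5],[[0,0,0],[0,0,0],0.5]]}}

```text
time_s: 9.0
tcp_pos: [0.5337, -0.133, 0.1445]
ee_rot: [[0.886, 0.463, 0.031], [0.464, -0.884, -0.061], [-0.0, 0.068, -0.998]]
wrist_force: [0.9, 1.1, -2.1]
gripper_width: 0.658
gripper_force: 30.0
```

```bash
python3 - <<'E'
from h import *
np.set_printoptions(precision=4,suppress=True)
s=r.sense();R=s['ee_rot'];t=s['tcp_pos'];O=t+R@[0,0,.0455]
print(s['time_s'],t,R.tolist(),s['wrist_force'],s['joints'],'origin',O)
print('world up in tool',R.T@[0,0,1],'delta tool',R.T@(np.array([.5314,-.1338,.075])-O))
for k in (0,135,-135):
    a=np.radians(k);print(k,t+R@[.064*np.cos(a),-.064*np.sin(a),.0455])
E
```

```text
9.0 [ 0.5337 -0.133   0.1445] [[0.8856604020561126, 0.4632684798564249, 0.031431955098625515], [0.4643334147206352, -0.8835756174951623, -0.06073391261821812], [-0.00036359823902665873, 0.06838452851018231, -0.997658971821915]] [ 0.9332  1.0762 -2.1028] [  4.962   17.6497 -20.233    4.6854 -50.715  109.7825] origin [ 0.5351 -0.1357  0.0991]
world up in tool [-0.0004  0.0684 -0.9977] delta tool [-0.0024 -0.0051  0.0238]
0 [ 0.5918 -0.106   0.099 ]
135 [ 0.4741 -0.1168  0.096 ]
-135 [ 0.516  -0.1967  0.1022]
```

>>> {"name": "move_arm", "arguments": {"series": [[[0,0,0],[-0.0024,-0.0051,0.024],0.5],[[0,0,0],[-0.0024,-0.0051,0.024],0.5],[[0,0,0],[0,0,0],0.5],[[0,0,0],[0,0,0],0.5]]}}

```text
time_s: 9.4
tcp_pos: [0.5311, -0.1308, 0.1206]
ee_rot: [[0.885, 0.464, 0.033], [0.465, -0.883, -0.062], [0.0, 0.07, -0.998]]
wrist_force: [1.4, 0.3, -2.7]
gripper_width: 0.659
gripper_force: 30.0
```

```bash
cat > st.py <<'E'
from h import *
np.set_printoptions(precision=4,suppress=True)
s=r.sense();R=s['ee_rot'];t=s['tcp_pos'];O=t+R@[0,0,.0455]
print(s['time_s'],t,s['wrist_force'],s['moment'],'origin',O,'delta tool',R.T@(np.array([.5314,-.1338,O[2]])-O))
for k in (0,135,-135):
    a=np.radians(k);print(k,t+R@[.064*np.cos(a),-.064*np.sin(a),.0455])
E
python3 st.py; python3 - <<'E'
from h import *
a=cap('scene');b=cap('top');i=cv2.resize(a['img'][170:310,200:360],(400,350),interpolation=2);j=cv2.resize(b['img'][170:310,295:455],(400,350),interpolation=2)
cv2.imwrite('pics/x5.png',np.hstack([i,j])[...,::-1])
E
```

```text
9.4 [ 0.5311 -0.1308  0.1206] [ 1.4126  0.3443 -2.6697] [0.1767 0.0186 0.0115] origin [ 0.5326 -0.1336  0.0752] delta tool [-0.0012 -0.0004 -0.    ]
0 [ 0.5893 -0.1038  0.0753]
135 [ 0.4716 -0.1147  0.072 ]
-135 [ 0.5136 -0.1946  0.0784]
```

View pics/x5.png

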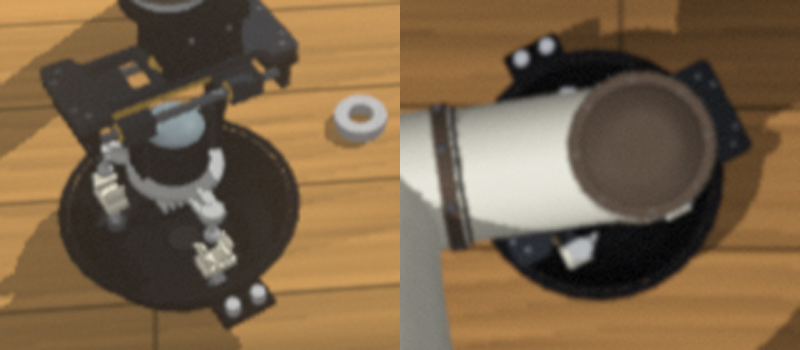

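The lone arm's ball at (210,238) hangs right over the clip by the lug, and the other stud at (108,160) hangs over its own clip. Now I'll lower it in small steps.

>>> {"name": "move_arm", "arguments": {"series": [[[0,0,0],[-0.002,-0.0005,0.003],0.5],[[0,0,0],[0,0,0.003],0.5],[[0,0,0],[0,0,0.003],0.5],[[0,0,0],[0,0,0],0.5]]}}

```text
time_s: 9.9
tcp_pos: [0.5293, -0.1322, 0.1156]
ee_rot: [[0.886, 0.462, 0.032], [0.464, -0.884, -0.062], [-0.0, 0.07, -0.998]]
wrist_force: [-0.1, -0.2, -2.4]
gripper_width: 0.656
gripper_force: 30.0
```

>>> {"name": "move_arm", "arguments": {"series": [[[0,0,0],[0,0,0.003],0.5],[[0,0,0],[0,0,0.003],0.5],[[0,0,0],[0,0,0],0.5],[[0,0,0],[0,0,0],0.5]]}}

```text
time_s: 10.3
tcp_pos: [0.5296, -0.1324, 0.1127]
ee_rot: [[0.886, 0.463, 0.032], [0.464, -0.884, -0.062], [-0.0, 0.07, -0.998]]
wrist_force: [-0.2, 0.2, -2.6]
gripper_width: 0.661
gripper_force: 30.0
```

>>> {"name": "move_arm", "arguments": {"series": [[[0,0,0],[0,0,0.003],0.5],[[0,0,0],[0,0,0.003],0.5],[[0,0,0],[0,0,0],0.5],[[0,0,0],[0,0,0],0.5]]}}

```text
time_s: 10.7
tcp_pos: [0.5297, -0.1325, 0.1097]
ee_rot: [[0.886, 0.463, 0.032], [0.464, -0.884, -0.062], [-0.0, 0.07, -0.998]]
wrist_force: [-0.1, -0.5, -2.6]
gripper_width: 0.657
gripper_force: 30.0
```

Origin is at z of about 0.064 with no contact yet. Continuing.

>>> {"name": "move_arm", "arguments": {"series": [[[0,0,0],[0,0,0.002],0.5],[[0,0,0],[0,0,0.002],0.5],[[0,0,0],[0,0,0],0.5]]}}

```text
time_s: 11.0
tcp_pos: [0.5297, -0.1326, 0.1076]
ee_rot: [[0.886, 0.463, 0.032], [0.464, -0.884, -0.062], [-0.0, 0.07, -0.998]]
wrist_force: [-0.4, -0.5, -3.5]
gripper_width: 0.658
gripper_force: 30.0
```

>>> {"name": "move_arm", "arguments": {"series": [[[0,0,0],[0,0,0.002],0.5],[[0,0,0],[0,0,0.002],0.5],[[0,0,0],[0,0,0],0.5]]}}

```text
time_s: 11.3
tcp_pos: [0.5302, -0.1326, 0.1065]
ee_rot: [[0.885, 0.464, 0.033], [0.465, -0.883, -0.062], [0.001, 0.071, -0.998]]
wrist_force: [-2.3, 2.9, 3.5]
gripper_width: 0.658
gripper_force: 30.0
```

```bash
python3 st.py
```

```text
11.3 [ 0.5302 -0.1326  0.1065] [-2.3039  2.9133  3.4513] [0.7101 0.6567 0.2297] origin [ 0.5317 -0.1354  0.0612] delta tool [ 0.0005 -0.0016 -0.0001]
0 [ 0.5884 -0.1057  0.0612]
135 [ 0.4706 -0.1165  0.0579]
-135 [ 0.5126 -0.1965  0.0643]
```

Contact at about 6 N with small side forces. I'll centre it by 1.5 mm and release.

>>> {"name": "move_arm", "arguments": {"series": [[[0,0,0],[0.001,-0.003,0],0.5],[[0,0,0],[0,0,0],0.5],[[0,0,0],[0,0,0],0.5]]}}

```text
time_s: 11.6
tcp_pos: [0.5304, -0.131, 0.1058]
ee_rot: [[0.886, 0.463, 0.034], [0.464, -0.884, -0.062], [0.002, 0.071, -0.998]]
wrist_force: [0.6, 1.1, 0.7]
gripper_width: 0.659
gripper_force: 30.0
```

>>> {"name": "move_arm", "arguments": {"series": [[[0,0,0],[0,0,0],0.75],[[0,0,0],[0,0,0],0.85],[[0,0,0],[0,0,0],1],[[0,0,0],[0,0,0],1],[[0,0,0],[0,0,-0.03],1],[[0,0,0],[0,0,-0.06],1],[[0,0,0],[0,0,-0.08],1],[[0,0,0],[0,0,-0.08],1],[[0.7,0,0],[0,0,0],1],[[0,0,0],[0,0,0],1]]}}

```text
time_s: 12.6
tcp_pos: [0.5269, -0.1239, 0.232]
ee_rot: [[0.887, 0.462, 0.004], [0.462, -0.887, 0.001], [0.004, 0.001, -1.0]]
wrist_force: [0.3, 0.4, -0.7]
gripper_width: 1.001
gripper_force: 0.0
```

```bash
python3 lookmod.py w6.png
```

```text
12.65 [ 0.5258 -0.124   0.2305] [[0.887, 0.462, 0.001], [0.462, -0.887, -0.0], [0.001, 0.001, -1.0]] [-0.322   0.4645 -0.5035] [ 0.5962 -0.088   0.3952]
stud0 0.87 [279.2 282.4] [ 0.4433 -0.1178  0.04  ]
stud0 0.73 [334.  150.3] [ 0.5823 -0.106   0.04  ]
stud0 0.7 [390.9 282.8] [ 0.4944 -0.2169  0.04  ]
module 0.97 [336.9 218. ] [ 0.5204 -0.1435  0.    ]
module 0.6 [129.4 242.1] [0.3938 0.042  0.    ]
```

View pics/w6.png

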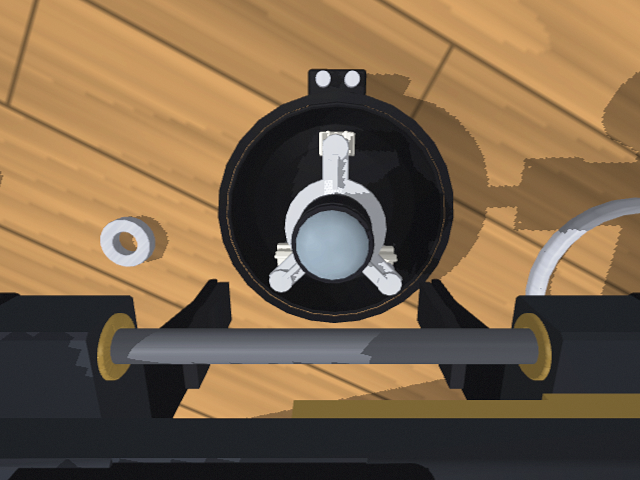

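Wrist view: the module sits in the bowl with its lone arm (335,148) under the lug side, and all three bosses (335,148), (282,280), (388,283) are over their white clips. Now I'll compute the press points.

```bash
python3 - <<'E'
from h import *
np.set_printoptions(precision=4,suppress=True)
c=cap('wrist');s=r.sense();R=s['ee_rot'];t=s['tcp_pos'];print(t)
C=np.array([.5314,-.1338])
for k,p in zip((0,135,-135),[(335,148),(282.5,279),(388,282)]):
    a=np.radians(27.2+k);n=C+.064*np.array([np.cos(a),np.sin(a)])
    for z in (.096,.102,.108): print(k,n,at(c,p,z))
    print('tool delta',R.T@(np.array([n[0],n[1],.112])-t))
E
```

```text
[ 0.5248 -0.1234  0.2293]
0 [ 0.5883 -0.1045] [ 0.5832 -0.1025  0.096 ]
0 [ 0.5883 -0.1045] [ 0.5835 -0.1022  0.102 ]
0 [ 0.5883 -0.1045] [ 0.5837 -0.1019  0.108 ]
tool delta [0.0653 0.0129 0.1171]
135 [ 0.4705 -0.1142] [ 0.4694 -0.1139  0.096 ]
135 [ 0.4705 -0.1142] [ 0.4719 -0.1133  0.102 ]
135 [ 0.4705 -0.1142] [ 0.4745 -0.1128  0.108 ]
tool delta [-0.0436 -0.0332  0.1174]
-135 [ 0.5118 -0.1947] [ 0.5077 -0.1929  0.096 ]
-135 [ 0.5118 -0.1947] [ 0.5095 -0.1908  0.102 ]
-135 [ 0.5118 -0.1947] [ 0.5113 -0.1886  0.108 ]
tool delta [-0.0443  0.0573  0.1173]
```

>>> {"name": "move_arm", "arguments": {"series": [[[0,0,0],[0.063,0.012,0],0],[[0,0,0],[0.063,0.012,0],0],[[0,0,0],[0,0,0],0],[[0,0,0],[0,0,0],0],[[0,0,0],[0,0,0.05],0],[[0,0,0],[0,0,0.06],0],[[0,0,0],[0,0,0.06],0],[[0,0,0],[0,0,0.03],0],[[0,0,0],[0,0,0.01],0],[[0,0,0],[0,0,0.006],0],[[0,0,0],[0,0,0],0],[[0,0,0],[0,0,0],0]]}}

```text
time_s: 14.1
tcp_pos: [0.5875, -0.105, 0.1236]
ee_rot: [[0.886, 0.464, 0.002], [0.464, -0.886, -0.0], [0.002, 0.001, -1.0]]
wrist_force: [-0.2, 0.2, 1.2]
gripper_width: 0.032
gripper_force: 0.0
```

>>> {"name": "move_arm", "arguments": {"series": [[[0,0,0],[0,0,0.006],0],[[0,0,0],[0,0,0.006],0],[[0,0,0],[0,0,0.006],0],[[0,0,0],[0,0,0.006],0],[[0,0,0],[0,0,0],0],[[0,0,0],[0,0,0],0]]}}

```text
time_s: 14.7
tcp_pos: [0.5869, -0.1049, 0.1102]
ee_rot: [[0.886, 0.464, -0.0], [0.464, -0.886, -0.0], [-0.0, -0.0, -1.0]]
wrist_force: [0.2, -0.3, -0.0]
gripper_width: 0.003
gripper_force: 0.0
```

>>> {"name": "move_arm", "arguments": {"series": [[[0,0,0],[0,0,0.003],0],[[0,0,0],[0,0,0.003],0],[[0,0,0],[0,0,0],0]]}}

```text
time_s: 15.0
tcp_pos: [0.5867, -0.1049, 0.1071]
ee_rot: [[0.886, 0.464, -0.001], [0.464, -0.886, 0.0], [-0.0, -0.0, -1.0]]
wrist_force: [-0.7, 0.9, 0.2]
gripper_width: 0.006
gripper_force: 0.0
```

>>> {"name": "move_arm", "arguments": {"series": [[[0,0,0],[0,0,0.002],0],[[0,0,0],[0,0,0.002],0],[[0,0,0],[0,0,0],0]]}}

```text
time_s: 15.3
tcp_pos: [0.5868, -0.1049, 0.1052]
ee_rot: [[0.886, 0.464, -0.0], [0.464, -0.886, 0.0], [-0.0, -0.0, -1.0]]
wrist_force: [-0.1, -0.4, 0.3]
gripper_width: 0.009
gripper_force: 0.0
```

>>> {"name": "move_arm", "arguments": {"series": [[[0,0,0],[0,0,0.002],0],[[0,0,0],[0,0,0.002],0],[[0,0,0],[0,0,0],0]]}}

```text
time_s: 15.6
tcp_pos: [0.5868, -0.1049, 0.1032]
ee_rot: [[0.886, 0.464, -0.0], [0.464, -0.886, 0.0], [-0.0, -0.0, -1.0]]
wrist_force: [0.2, 0.4, 0.6]
gripper_width: 0.007
gripper_force: 0.0
```

>>> {"name": "move_arm", "arguments": {"series": [[[0,0,0],[0,0,0.002],0],[[0,0,0],[0,0,0.002],0],[[0,0,0],[0,0,0],0]]}}

```text
time_s: 15.9
tcp_pos: [0.587, -0.1049, 0.1014]
ee_rot: [[0.886, 0.464, 0.0], [0.464, -0.886, -0.0], [0.0, 0.0, -1.0]]
wrist_force: [-0.3, -0.2, 0.1]
gripper_width: 0.014
gripper_force: 0.2
```

>>> {"name": "move_arm", "arguments": {"series": [[[0,0,0],[0,0,0.002],0],[[0,0,0],[0,0,0],0]]}}

```text
time_s: 16.1
tcp_pos: [0.5872, -0.1049, 0.1009]
ee_rot: [[0.886, 0.464, 0.001], [0.464, -0.886, -0.0], [0.001, 0.001, -1.0]]
wrist_force: [-0.7, 0.0, 3.3]
gripper_width: 0.006
gripper_force: 1.5
```

Contact at z of about 0.101, so the seat should be reached about 6 mm lower.

>>> {"name": "move_arm", "arguments": {"series": [[[0,0,0],[0,0,0.002],0],[[0,0,0],[0,0,0],0]]}}

```text
time_s: 16.3
tcp_pos: [0.5875, -0.105, 0.1004]
ee_rot: [[0.886, 0.464, 0.002], [0.464, -0.886, -0.0], [0.001, 0.001, -1.0]]
wrist_force: [-0.9, -0.6, 5.2]
gripper_width: 0.002
gripper_force: 2.8
```

>>> {"name": "move_arm", "arguments": {"series": [[[0,0,0],[0,0,0.002],0],[[0,0,0],[0,0,0],0]]}}

```text
time_s: 16.5
tcp_pos: [0.5878, -0.1051, 0.0998]
ee_rot: [[0.886, 0.464, 0.002], [0.464, -0.886, -0.001], [0.002, 0.002, -1.0]]
wrist_force: [-0.9, 0.5, 6.4]
gripper_width: 0.003
gripper_force: 3.2
```

>>> {"name": "move_arm", "arguments": {"series": [[[0,0,0],[0,0,0.002],0],[[0,0,0],[0,0,0],0]]}}

```text
time_s: 16.7
tcp_pos: [0.588, -0.105, 0.099]
ee_rot: [[0.886, 0.464, 0.003], [0.464, -0.886, -0.0], [0.002, 0.002, -1.0]]
wrist_force: [-0.1, 0.4, 7.0]
gripper_width: 0.003
gripper_force: 3.4
```

>>> {"name": "move_arm", "arguments": {"series": [[[0,0,0],[0,0,0.002],0],[[0,0,0],[0,0,0],0]]}}

```text
time_s: 16.9
tcp_pos: [0.5883, -0.1048, 0.0979]
ee_rot: [[0.886, 0.464, 0.004], [0.464, -0.886, -0.0], [0.003, 0.002, -1.0]]
wrist_force: [-0.8, -0.3, 5.6]
gripper_width: 0.006
gripper_force: 2.9
```

>>> {"name": "move_arm", "arguments": {"series": [[[0,0,0],[0,0,0.002],0],[[0,0,0],[0,0,0],0]]}}

```text
time_s: 17.1
tcp_pos: [0.5885, -0.1046, 0.0966]
ee_rot: [[0.886, 0.464, 0.004], [0.464, -0.886, 0.0], [0.004, 0.002, -1.0]]
wrist_force: [1.7, 1.0, 3.5]
gripper_width: 0.005
gripper_force: 2.1
```

>>> {"name": "move_arm", "arguments": {"series": [[[0,0,0],[0,0,0.002],0],[[0,0,0],[0,0,0],0]]}}

```text
time_s: 17.3
tcp_pos: [0.5887, -0.1045, 0.0953]
ee_rot: [[0.886, 0.464, 0.004], [0.464, -0.886, 0.0], [0.004, 0.002, -1.0]]
wrist_force: [3.2, 2.0, 5.5]
gripper_width: 0.001
gripper_force: 2.4
```

>>> {"name": "move_arm", "arguments": {"series": [[[0,0,0],[0,0,0.002],0],[[0,0,0],[0,0,0],0]]}}

```text
time_s: 17.5
tcp_pos: [0.5888, -0.1046, 0.0951]
ee_rot: [[0.886, 0.465, 0.005], [0.465, -0.886, -0.0], [0.004, 0.002, -1.0]]
wrist_force: [1.5, 3.1, 9.6]
gripper_width: -0.002
gripper_force: 4.4
```

>>> {"name": "move_arm", "arguments": {"series": [[[0,0,0],[0,0,0.001],0],[[0,0,0],[0,0,0],0]]}}

```text
time_s: 17.7
tcp_pos: [0.5889, -0.1046, 0.095]
ee_rot: [[0.885, 0.465, 0.005], [0.465, -0.885, -0.0], [0.004, 0.002, -1.0]]
wrist_force: [0.4, 2.2, 10.4]
gripper_width: 0.006
gripper_force: 5.3
```

>>> {"name": "move_arm", "arguments": {"series": [[[0,0,0],[0,0,0.001],0],[[0,0,0],[0,0,0],0]]}}

```text
time_s: 17.9
tcp_pos: [0.589, -0.1047, 0.0949]
ee_rot: [[0.885, 0.465, 0.005], [0.465, -0.885, -0.0], [0.004, 0.003, -1.0]]
wrist_force: [0.0, 3.3, 12.8]
gripper_width: 0.012
gripper_force: 6.2
```

>>> {"name": "move_arm", "arguments": {"series": [[[0,0,0],[0,0,0.001],0],[[0,0,0],[0,0,0.001],0],[[0,0,0],[0,0,0],0]]}}

```text
time_s: 18.2
tcp_pos: [0.5893, -0.1049, 0.0949]
ee_rot: [[0.885, 0.465, 0.006], [0.465, -0.885, -0.001], [0.005, 0.004, -1.0]]
wrist_force: [-0.7, 2.7, 15.5]
gripper_width: 0.005
gripper_force: 7.9
```

>>> {"name": "move_arm", "arguments": {"series": [[[0,0,0],[0,0,0.001],0],[[0,0,0],[0,0,0],0]]}}

```text
time_s: 18.4
tcp_pos: [0.5894, -0.105, 0.0948]
ee_rot: [[0.885, 0.465, 0.006], [0.465, -0.885, -0.001], [0.005, 0.004, -1.0]]
wrist_force: [-1.5, 3.3, 17.7]
gripper_width: 0.007
gripper_force: 8.7
```

```bash
python3 - <<'E'
from h import *
s=r.sense();print(s['time_s'],s['tcp_pos'],s['wrist_force'])
R=s['ee_rot'];print('delta to s1',R.T@(np.array([.4705,-.114,s['tcp_pos'][2]])-s['tcp_pos']))
E
```

```text
18.4 [ 0.58943418 -0.10497761  0.09480453] [-1.50437309  3.26766033 17.68056521]
delta to s1 [-0.10946877 -0.0473579  -0.00074947]
```

Stud 0 is home: it stalled at z of about 0.095, 6 mm below contact, at about 18 N. Next is stud 1.

>>> {"name": "move_arm", "arguments": {"series": [[[0,0,0],[0,0,-0.02],0],[[0,0,0],[0,0,-0.06],0],[[0,0,0],[0,0,-0.09],0],[[0,0,0],[-0.0711,-0.0305,0],0],[[0,0,0],[-0.0711,-0.0305,0],0],[[0,0,0],[-0.0711,-0.0305,0],0],[[0,0,0],[0,0,0],0],[[0,0,0],[0,0,0.06],0],[[0,0,0],[0,0,0.05],0],[[0,0,0],[0,0,0.03],0],[[0,0,0],[0,0,0],0],[[0,0,0],[0,0,0],0]]}}

```text
time_s: 19.6
tcp_pos: [0.471, -0.114, 0.1055]
ee_rot: [[0.886, 0.464, -0.002], [0.464, -0.886, -0.0], [-0.002, -0.0, -1.0]]
wrist_force: [0.6, -0.3, -0.2]
gripper_width: 0.002
gripper_force: 0.0
```

>>> {"name": "move_arm", "arguments": {"series": [[[0,0,0],[0,0,0.003],0],[[0,0,0],[0,0,0.003],0],[[0,0,0],[0,0,0],0]]}}

```text
time_s: 19.9
tcp_pos: [0.4714, -0.1138, 0.1032]
ee_rot: [[0.886, 0.464, 0.001], [0.464, -0.886, 0.0], [0.001, 0.0, -1.0]]
wrist_force: [0.0, -0.2, 0.2]
gripper_width: 0.008
gripper_force: 0.0
```

>>> {"name": "move_arm", "arguments": {"series": [[[0,0,0],[0,0,0.002],0],[[0,0,0],[0,0,0.002],0],[[0,0,0],[0,0,0],0]]}}

```text
time_s: 20.2
tcp_pos: [0.4711, -0.1138, 0.1008]
ee_rot: [[0.886, 0.464, -0.0], [0.464, -0.886, 0.0], [-0.0, -0.0, -1.0]]
wrist_force: [0.0, -0.4, 0.6]
gripper_width: 0.006
gripper_force: 0.0
```

>>> {"name": "move_arm", "arguments": {"series": [[[0,0,0],[0,0,0.002],0],[[0,0,0],[0,0,0.002],0],[[0,0,0],[0,0,0],0]]}}

```text
time_s: 20.5
tcp_pos: [0.4711, -0.1138, 0.0987]
ee_rot: [[0.886, 0.464, -0.0], [0.464, -0.886, -0.0], [-0.0, -0.0, -1.0]]
wrist_force: [-0.2, 0.7, -0.3]
gripper_width: 0.007
gripper_force: 0.0
```

>>> {"name": "move_arm", "arguments": {"series": [[[0,0,0],[0,0,0.002],0],[[0,0,0],[0,0,0],0]]}}

```text
time_s: 20.7
tcp_pos: [0.4711, -0.1138, 0.0977]
ee_rot: [[0.886, 0.464, -0.0], [0.464, -0.886, -0.0], [-0.0, -0.0, -1.0]]
wrist_force: [-0.3, -0.4, -0.3]
gripper_width: 0.005
gripper_force: 0.0
```

>>> {"name": "move_arm", "arguments": {"series": [[[0,0,0],[0,0,0.002],0],[[0,0,0],[0,0,0],0]]}}

```text
time_s: 20.9
tcp_pos: [0.4711, -0.1138, 0.0967]
ee_rot: [[0.886, 0.464, -0.0], [0.464, -0.886, 0.0], [-0.0, -0.0, -1.0]]
wrist_force: [-1.1, 0.2, 0.9]
gripper_width: 0.006
gripper_force: 0.0
```

>>> {"name": "move_arm", "arguments": {"series": [[[0,0,0],[0,0,0.002],0],[[0,0,0],[0,0,0],0]]}}

```text
time_s: 21.1
tcp_pos: [0.4712, -0.1138, 0.0961]
ee_rot: [[0.886, 0.464, 0.0], [0.464, -0.886, -0.0], [-0.0, 0.0, -1.0]]
wrist_force: [-1.1, 0.7, 2.1]
gripper_width: -0.0
gripper_force: 1.2
```

>>> {"name": "move_arm", "arguments": {"series": [[[0,0,0],[0,0,0.002],0],[[0,0,0],[0,0,0],0]]}}

```text
time_s: 21.3
tcp_pos: [0.4712, -0.1138, 0.0954]
ee_rot: [[0.886, 0.464, 0.0], [0.464, -0.886, -0.0], [0.0, 0.0, -1.0]]
wrist_force: [-1.3, 1.2, 5.2]
gripper_width: 0.004
gripper_force: 2.7
```

>>> {"name": "move_arm", "arguments": {"series": [[[0,0,0],[0,0,0.002],0],[[0,0,0],[0,0,0],0]]}}

```text
time_s: 21.5
tcp_pos: [0.471, -0.1136, 0.0944]
ee_rot: [[0.886, 0.464, -0.0], [0.464, -0.886, 0.0], [-0.0, -0.0, -1.0]]
wrist_force: [-1.7, 2.9, 5.0]
gripper_width: 0.003
gripper_force: 2.6
```

>>> {"name": "move_arm", "arguments": {"series": [[[0,0,0],[0,0,0.002],0],[[0,0,0],[0,0,0],0]]}}

```text
time_s: 21.7
tcp_pos: [0.4708, -0.1135, 0.0935]
ee_rot: [[0.886, 0.464, -0.001], [0.464, -0.886, 0.0], [-0.001, -0.001, -1.0]]
wrist_force: [-2.6, 3.2, 6.8]
gripper_width: 0.007
gripper_force: 3.6
```

>>> {"name": "move_arm", "arguments": {"series": [[[0,0,0],[0,0,0.002],0],[[0,0,0],[0,0,0],0]]}}

```text
time_s: 21.9
tcp_pos: [0.4705, -0.1135, 0.0926]
ee_rot: [[0.886, 0.464, -0.001], [0.464, -0.886, 0.0], [-0.001, -0.001, -1.0]]
wrist_force: [-3.5, 3.3, 7.4]
gripper_width: 0.006
gripper_force: 3.9
```

>>> {"name": "move_arm", "arguments": {"series": [[[0,0,0],[0,0,0.002],0],[[0,0,0],[0,0,0],0]]}}

```text
time_s: 22.1
tcp_pos: [0.4701, -0.1133, 0.0911]
ee_rot: [[0.886, 0.463, -0.002], [0.463, -0.886, 0.001], [-0.001, -0.002, -1.0]]
wrist_force: [-3.0, 3.7, 4.6]
gripper_width: 0.008
gripper_force: 2.6
```

Contact was at about 0.0962, so the seat is expected at about 0.090.

>>> {"name": "move_arm", "arguments": {"series": [[[0,0,0],[0,0,0.002],0],[[0,0,0],[0,0,0],0]]}}

```text
time_s: 22.3
tcp_pos: [0.4704, -0.1135, 0.0898]
ee_rot: [[0.886, 0.464, -0.001], [0.464, -0.886, 0.0], [-0.001, -0.001, -1.0]]
wrist_force: [-1.0, 0.3, 0.5]
gripper_width: 0.005
gripper_force: 0.7
```

>>> {"name": "move_arm", "arguments": {"series": [[[0,0,0],[0,0,0.002],0],[[0,0,0],[0,0,0],0]]}}

```text
time_s: 22.5
tcp_pos: [0.4707, -0.1137, 0.0894]
ee_rot: [[0.886, 0.464, -0.001], [0.464, -0.886, 0.0], [-0.001, -0.001, -1.0]]
wrist_force: [-4.3, 2.6, 8.0]
gripper_width: 0.003
gripper_force: 4.2
```

>>> {"name": "move_arm", "arguments": {"series": [[[0,0,0],[0,0,0.002],0],[[0,0,0],[0,0,0],0]]}}

```text
time_s: 22.7
tcp_pos: [0.4707, -0.1137, 0.0892]
ee_rot: [[0.886, 0.464, -0.001], [0.464, -0.886, -0.0], [-0.001, -0.0, -1.0]]
wrist_force: [-5.4, 4.2, 13.6]
gripper_width: 0.008
gripper_force: 7.0
```

>>> {"name": "move_arm", "arguments": {"series": [[[0,0,0],[0,0,0.001],0],[[0,0,0],[0,0,0],0]]}}

```text
time_s: 22.9
tcp_pos: [0.4708, -0.1137, 0.0892]
ee_rot: [[0.886, 0.464, -0.001], [0.464, -0.886, -0.0], [-0.001, -0.0, -1.0]]
wrist_force: [-7.4, 4.8, 15.9]
gripper_width: 0.009
gripper_force: 8.4
```

>>> {"name": "move_arm", "arguments": {"series": [[[0,0,0],[0,0,0.001],0],[[0,0,0],[0,0,0],0]]}}

```text
time_s: 23.1
tcp_pos: [0.4708, -0.1137, 0.0891]
ee_rot: [[0.886, 0.464, -0.001], [0.464, -0.886, -0.0], [-0.001, 0.0, -1.0]]
wrist_force: [-8.0, 5.2, 19.9]
gripper_width: 0.003
gripper_force: 9.9
```

Stud 1 is home too (z of about 0.089, 20 N, stalled). Next is stud 2.

>>> {"name": "move_arm", "arguments": {"series": [[[0,0,0],[0,0,-0.02],0],[[0,0,0],[0,0,-0.06],0],[[0,0,0],[0,0,-0.09],0],[[0,0,0],[-0.0013,0.09,0],0],[[0,0,0],[-0.0013,0.09,0],0],[[0,0,0],[0,0,0],0],[[0,0,0],[0,0,0.05],0],[[0,0,0],[0,0,0.04],0],[[0,0,0],[0,0,0.02],0],[[0,0,0],[0,0,0],0],[[0,0,0],[0,0,0],0]]}}

```text
time_s: 24.2
tcp_pos: [0.5124, -0.1942, 0.1174]
ee_rot: [[0.886, 0.464, 0.001], [0.464, -0.886, -0.001], [0.001, 0.001, -1.0]]
wrist_force: [-0.2, 0.7, 0.2]
gripper_width: 0.008
gripper_force: 0.0
```

>>> {"name": "move_arm", "arguments": {"series": [[[0,0,0],[0,0,0.003],0],[[0,0,0],[0,0,0.003],0],[[0,0,0],[0,0,0],0]]}}

```text
time_s: 24.5
tcp_pos: [0.512, -0.1941, 0.1142]
ee_rot: [[0.886, 0.464, 0.001], [0.464, -0.886, -0.0], [0.001, 0.0, -1.0]]
wrist_force: [-0.8, 0.6, 0.2]
gripper_width: 0.005
gripper_force: 0.0
```

>>> {"name": "move_arm", "arguments": {"series": [[[0,0,0],[0,0,0.002],0],[[0,0,0],[0,0,0.002],0],[[0,0,0],[0,0,0],0]]}}

```text
time_s: 24.8
tcp_pos: [0.5117, -0.1942, 0.1117]
ee_rot: [[0.886, 0.464, -0.0], [0.464, -0.886, 0.0], [-0.0, -0.0, -1.0]]
wrist_force: [0.6, 0.1, -0.4]
gripper_width: 0.004
gripper_force: 0.0
```

>>> {"name": "move_arm", "arguments": {"series": [[[0,0,0],[0,0,0.002],0],[[0,0,0],[0,0,0],0]]}}

```text
time_s: 25.0
tcp_pos: [0.5117, -0.1942, 0.1107]
ee_rot: [[0.886, 0.464, -0.0], [0.464, -0.886, 0.0], [-0.0, -0.0, -1.0]]
wrist_force: [-0.1, 0.5, -0.3]
gripper_width: 0.008
gripper_force: 0.0
```

>>> {"name": "move_arm", "arguments": {"series": [[[0,0,0],[0,0,0.002],0],[[0,0,0],[0,0,0],0]]}}

```text
time_s: 25.2
tcp_pos: [0.5117, -0.1942, 0.1097]
ee_rot: [[0.886, 0.464, -0.0], [0.464, -0.886, 0.0], [-0.0, -0.0, -1.0]]
wrist_force: [-0.4, -0.4, -0.7]
gripper_width: 0.006
gripper_force: 0.0
```

>>> {"name": "move_arm", "arguments": {"series": [[[0,0,0],[0,0,0.002],0],[[0,0,0],[0,0,0.002],0],[[0,0,0],[0,0,0],0]]}}

```text
time_s: 25.5
tcp_pos: [0.5117, -0.1941, 0.1077]
ee_rot: [[0.886, 0.464, -0.0], [0.464, -0.886, 0.0], [-0.0, -0.0, -1.0]]
wrist_force: [-0.7, 0.4, -0.2]
gripper_width: 0.003
gripper_force: 0.0
```

>>> {"name": "move_arm", "arguments": {"series": [[[0,0,0],[0,0,0.002],0],[[0,0,0],[0,0,0.002],0],[[0,0,0],[0,0,0],0]]}}

```text
time_s: 25.8
tcp_pos: [0.5117, -0.1942, 0.1057]
ee_rot: [[0.886, 0.464, -0.0], [0.464, -0.886, 0.0], [-0.0, -0.0, -1.0]]
wrist_force: [-1.1, 0.9, 0.5]
gripper_width: 0.005
gripper_force: 0.0
```

>>> {"name": "move_arm", "arguments": {"series": [[[0,0,0],[0,0,0.002],0],[[0,0,0],[0,0,0],0]]}}

```text
time_s: 26.0
tcp_pos: [0.5117, -0.1942, 0.1047]
ee_rot: [[0.886, 0.464, -0.0], [0.464, -0.886, 0.0], [-0.0, -0.0, -1.0]]
wrist_force: [0.2, 0.0, -0.8]
gripper_width: 0.005
gripper_force: 0.0
```

>>> {"name": "move_arm", "arguments": {"series": [[[0,0,0],[0,0,0.002],0],[[0,0,0],[0,0,0],0]]}}

```text
time_s: 26.2
tcp_pos: [0.5117, -0.1941, 0.1037]
ee_rot: [[0.886, 0.464, -0.0], [0.464, -0.886, 0.0], [-0.0, -0.0, -1.0]]
wrist_force: [-0.2, -0.5, -0.1]
gripper_width: 0.008
gripper_force: 0.0
```

>>> {"name": "move_arm", "arguments": {"series": [[[0,0,0],[0,0,0.002],0],[[0,0,0],[0,0,0],0]]}}

```text
time_s: 26.4
tcp_pos: [0.5119, -0.1942, 0.103]
ee_rot: [[0.886, 0.464, 0.0], [0.464, -0.886, -0.0], [0.0, 0.0, -1.0]]
wrist_force: [0.3, -0.2, 1.2]
gripper_width: 0.006
gripper_force: 0.6
```

>>> {"name": "move_arm", "arguments": {"series": [[[0,0,0],[0,0,0.002],0],[[0,0,0],[0,0,0],0]]}}

```text
time_s: 26.6
tcp_pos: [0.512, -0.1944, 0.1026]
ee_rot: [[0.886, 0.464, 0.001], [0.464, -0.886, -0.001], [0.0, 0.001, -1.0]]
wrist_force: [-1.6, -0.2, 5.5]
gripper_width: 0.008
gripper_force: 2.2
```

Contact at about 0.1032, so the seat is expected at about 0.097.

>>> {"name": "move_arm", "arguments": {"series": [[[0,0,0],[0,0,0.002],0],[[0,0,0],[0,0,0],0]]}}

```text
time_s: 26.8
tcp_pos: [0.5121, -0.1946, 0.102]
ee_rot: [[0.886, 0.464, 0.001], [0.464, -0.886, -0.001], [0.0, 0.001, -1.0]]
wrist_force: [-2.2, -0.2, 6.8]
gripper_width: 0.003
gripper_force: 3.3
```

>>> {"name": "move_arm", "arguments": {"series": [[[0,0,0],[0,0,0.002],0],[[0,0,0],[0,0,0],0]]}}

```text
time_s: 27.0
tcp_pos: [0.5122, -0.1949, 0.1013]
ee_rot: [[0.886, 0.464, 0.001], [0.464, -0.886, -0.002], [0.0, 0.002, -1.0]]
wrist_force: [-1.8, -1.3, 7.5]
gripper_width: 0.006
gripper_force: 3.6
```

>>> {"name": "move_arm", "arguments": {"series": [[[0,0,0],[0,0,0.002],0],[[0,0,0],[0,0,0],0]]}}

```text
time_s: 27.2
tcp_pos: [0.5123, -0.1953, 0.1005]
ee_rot: [[0.886, 0.465, 0.001], [0.465, -0.886, -0.002], [0.0, 0.003, -1.0]]
wrist_force: [-1.9, -2.4, 8.2]
gripper_width: 0.008
gripper_force: 3.8
```

>>> {"name": "move_arm", "arguments": {"series": [[[0,0,0],[0,0,0.002],0],[[0,0,0],[0,0,0],0]]}}

```text
time_s: 27.4
tcp_pos: [0.5124, -0.1956, 0.0996]
ee_rot: [[0.886, 0.465, 0.002], [0.465, -0.886, -0.003], [0.0, 0.003, -1.0]]
wrist_force: [-1.6, -5.0, 6.4]
gripper_width: 0.005
gripper_force: 3.3
```

>>> {"name": "move_arm", "arguments": {"series": [[[0,0,0],[0,0,0.002],0],[[0,0,0],[0,0,0],0]]}}

```text
time_s: 27.6
tcp_pos: [0.5126, -0.1958, 0.0985]
ee_rot: [[0.886, 0.464, 0.002], [0.464, -0.886, -0.003], [0.001, 0.003, -1.0]]
wrist_force: [-1.4, -4.0, 7.6]
gripper_width: 0.004
gripper_force: 3.2
```

>>> {"name": "move_arm", "arguments": {"series": [[[0,0,0],[0,0,0.002],0],[[0,0,0],[0,0,0],0]]}}

```text
time_s: 27.8
tcp_pos: [0.5127, -0.1955, 0.0972]
ee_rot: [[0.886, 0.464, 0.003], [0.464, -0.886, -0.002], [0.001, 0.003, -1.0]]
wrist_force: [-1.0, -3.8, 5.1]
gripper_width: 0.006
gripper_force: 2.6
```

>>> {"name": "move_arm", "arguments": {"series": [[[0,0,0],[0,0,0.002],0],[[0,0,0],[0,0,0],0]]}}

```text
time_s: 28.0
tcp_pos: [0.5128, -0.1956, 0.0968]
ee_rot: [[0.886, 0.465, 0.003], [0.465, -0.886, -0.003], [0.001, 0.004, -1.0]]
wrist_force: [-1.8, -3.8, 9.4]
gripper_width: 0.007
gripper_force: 4.4
```

>>> {"name": "move_arm", "arguments": {"series": [[[0,0,0],[0,0,0.002],0],[[0,0,0],[0,0,0],0]]}}

```text
time_s: 28.2
tcp_pos: [0.5129, -0.1958, 0.0966]
ee_rot: [[0.885, 0.465, 0.003], [0.465, -0.885, -0.003], [0.001, 0.004, -1.0]]
wrist_force: [-3.0, -2.7, 12.2]
gripper_width: 0.004
gripper_force: 6.4
```

>>> {"name": "move_arm", "arguments": {"series": [[[0,0,0],[0,0,0.001],0],[[0,0,0],[0,0,0],0]]}}

```text
time_s: 28.4
tcp_pos: [0.5129, -0.1958, 0.0965]
ee_rot: [[0.885, 0.465, 0.003], [0.465, -0.885, -0.003], [0.001, 0.004, -1.0]]
wrist_force: [-4.1, -2.6, 14.1]
gripper_width: 0.007
gripper_force: 7.4
```

>>> {"name": "move_arm", "arguments": {"series": [[[0,0,0],[0,0,0.001],0],[[0,0,0],[0,0,0],0]]}}

```text
time_s: 28.6
tcp_pos: [0.5129, -0.1958, 0.0965]
ee_rot: [[0.885, 0.465, 0.003], [0.465, -0.885, -0.003], [0.001, 0.004, -1.0]]
wrist_force: [-4.5, -3.0, 16.9]
gripper_width: 0.004
gripper_force: 8.6
```

Stud 2 is home (z of about 0.0965, 17 N, stalled). I'll confirm stud 0 and stud 1 are still down by touching each again.

>>> {"name": "move_arm", "arguments": {"series": [[[0,0,0],[0,0,-0.02],0],[[0,0,0],[0,0,-0.06],0],[[0,0,0],[0,0,-0.09],0],[[0,0,0],[0.0728,-0.0293,0],0],[[0,0,0],[0.0728,-0.0293,0],0],[[0,0,0],[0.0728,-0.0293,0],0],[[0,0,0],[0,0,0],0],[[0,0,0],[0,0,0.06],0],[[0,0,0],[0,0,0.06],0],[[0,0,0],[0,0,0.02],0],[[0,0,0],[0,0,0],0],[[0,0,0],[0,0,0],0]]}}

```text
time_s: 29.8
tcp_pos: [0.5889, -0.1049, 0.1089]
ee_rot: [[0.886, 0.464, 0.002], [0.464, -0.886, -0.0], [0.001, 0.001, -1.0]]
wrist_force: [0.4, 0.2, 0.5]
gripper_width: 0.004
gripper_force: 0.0
```

>>> {"name": "move_arm", "arguments": {"series": [[[0,0,0],[0,0,0.003],0],[[0,0,0],[0,0,0.003],0],[[0,0,0],[0,0,0],0]]}}

```text
time_s: 30.1
tcp_pos: [0.5884, -0.1046, 0.1055]
ee_rot: [[0.886, 0.464, 0.001], [0.464, -0.886, 0.0], [0.001, 0.0, -1.0]]
wrist_force: [-0.5, 0.7, 0.3]
gripper_width: 0.002
gripper_force: 0.0
```

>>> {"name": "move_arm", "arguments": {"series": [[[0,0,0],[0,0,0.002],0],[[0,0,0],[0,0,0],0]]}}

```text
time_s: 30.3
tcp_pos: [0.5882, -0.1046, 0.104]
ee_rot: [[0.886, 0.464, 0.0], [0.464, -0.886, 0.0], [0.0, 0.0, -1.0]]
wrist_force: [1.0, 0.2, 0.3]
gripper_width: -0.001
gripper_force: 0.0
```

>>> {"name": "move_arm", "arguments": {"series": [[[0,0,0],[0,0,0.002],0],[[0,0,0],[0,0,0],0]]}}

```text
time_s: 30.5
tcp_pos: [0.5881, -0.1046, 0.1027]
ee_rot: [[0.886, 0.464, -0.0], [0.464, -0.886, 0.0], [-0.0, -0.0, -1.0]]
wrist_force: [0.6, -0.9, -0.2]
gripper_width: 0.005
gripper_force: 0.0
```

>>> {"name": "move_arm", "arguments": {"series": [[[0,0,0],[0,0,0.004],0],[[0,0,0],[0,0,0.004],0],[[0,0,0],[0,0,0.003],0],[[0,0,0],[0,0,0],0],[[0,0,0],[0,0,0],0]]}}

```text
time_s: 31.0
tcp_pos: [0.5881, -0.1046, 0.0973]
ee_rot: [[0.886, 0.464, -0.0], [0.464, -0.886, -0.0], [-0.0, -0.0, -1.0]]
wrist_force: [0.5, -0.3, 0.2]
gripper_width: 0.003
gripper_force: 0.0
```

>>> {"name": "move_arm", "arguments": {"series": [[[0,0,0],[0,0,0.003],0],[[0,0,0],[0,0,0],0]]}}

```text
time_s: 31.2
tcp_pos: [0.5882, -0.1046, 0.0958]
ee_rot: [[0.886, 0.464, 0.0], [0.464, -0.886, 0.0], [0.0, 0.0, -1.0]]
wrist_force: [0.4, -1.1, 0.0]
gripper_width: 0.003
gripper_force: 0.0
```

>>> {"name": "move_arm", "arguments": {"series": [[[0,0,0],[0,0,0.002],0],[[0,0,0],[0,0,0],0]]}}

```text
time_s: 31.4
tcp_pos: [0.5883, -0.1046, 0.0954]
ee_rot: [[0.886, 0.464, 0.0], [0.464, -0.886, -0.0], [0.0, 0.0, -1.0]]
wrist_force: [-1.4, -0.0, 3.2]
gripper_width: 0.01
gripper_force: 1.7
```

>>> {"name": "move_arm", "arguments": {"series": [[[0,0,0],[0,0,0.002],0],[[0,0,0],[0,0,0],0]]}}

```text
time_s: 31.6
tcp_pos: [0.5884, -0.1047, 0.0952]
ee_rot: [[0.886, 0.464, 0.001], [0.464, -0.886, -0.0], [0.001, 0.001, -1.0]]
wrist_force: [-2.8, 0.7, 7.2]
gripper_width: 0.004
gripper_force: 3.7
```

Stud 0 is still down, with contact at 0.0955. I'll give it one firm press, then do the same on stud 1.

>>> {"name": "move_arm", "arguments": {"series": [[[0,0,0],[0,0,0.002],0],[[0,0,0],[0,0,0.001],0],[[0,0,0],[0,0,0.001],0],[[0,0,0],[0,0,0],0],[[0,0,0],[0,0,0],0]]}}

```text
time_s: 32.1
tcp_pos: [0.5885, -0.1047, 0.0949]
ee_rot: [[0.885, 0.465, 0.002], [0.465, -0.885, -0.001], [0.001, 0.002, -1.0]]
wrist_force: [-5.5, 1.7, 14.2]
gripper_width: 0.005
gripper_force: 7.3
```

>>> {"name": "move_arm", "arguments": {"series": [[[0,0,0],[0,0,-0.02],0],[[0,0,0],[0,0,-0.06],0],[[0,0,0],[0,0,-0.09],0],[[0,0,0],[-0.0721,-0.0306,0],0],[[0,0,0],[-0.0721,-0.0306,0],0],[[0,0,0],[-0.0721,-0.0306,0],0],[[0,0,0],[0,0,0],0],[[0,0,0],[0,0,0.06],0],[[0,0,0],[0,0,0.06],0],[[0,0,0],[0,0,0.03],0],[[0,0,0],[0,0,0],0],[[0,0,0],[0,0,0],0]]}}

```text
time_s: 33.3
tcp_pos: [0.4718, -0.1141, 0.1021]
ee_rot: [[0.886, 0.464, 0.0], [0.464, -0.886, -0.0], [0.0, 0.0, -1.0]]
wrist_force: [-0.3, 0.3, 0.1]
gripper_width: 0.005
gripper_force: 0.0
```

>>> {"name": "move_arm", "arguments": {"series": [[[0,0,0],[0,0,0.003],0],[[0,0,0],[0,0,0.003],0],[[0,0,0],[0,0,0.003],0],[[0,0,0],[0,0,0],0],[[0,0,0],[0,0,0],0]]}}

```text
time_s: 33.8
tcp_pos: [0.4712, -0.1141, 0.0976]
ee_rot: [[0.886, 0.464, 0.0], [0.464, -0.886, 0.0], [0.0, 0.0, -1.0]]
wrist_force: [0.0, 0.1, -0.3]
gripper_width: 0.009
gripper_force: 0.0
```

>>> {"name": "move_arm", "arguments": {"series": [[[0,0,0],[0,0,0.004],0],[[0,0,0],[0,0,0.004],0],[[0,0,0],[0,0,0.004],0],[[0,0,0],[0,0,0],0],[[0,0,0],[0,0,0],0]]}}

```text
time_s: 34.3
tcp_pos: [0.471, -0.1141, 0.0912]
ee_rot: [[0.886, 0.464, -0.0], [0.464, -0.886, -0.0], [-0.0, -0.0, -1.0]]
wrist_force: [0.5, -0.3, -0.1]
gripper_width: 0.009
gripper_force: 0.0
```

>>> {"name": "move_arm", "arguments": {"series": [[[0,0,0],[0,0,0.002],0],[[0,0,0],[0,0,0.002],0],[[0,0,0],[0,0,0],0]]}}

```text
time_s: 34.6
tcp_pos: [0.4712, -0.1141, 0.0896]
ee_rot: [[0.886, 0.464, 0.0], [0.464, -0.886, -0.0], [0.0, 0.0, -1.0]]
wrist_force: [-0.1, 1.1, 1.9]
gripper_width: 0.006
gripper_force: 0.7
```

>>> {"name": "move_arm", "arguments": {"series": [[[0,0,0],[0,0,0.002],0],[[0,0,0],[0,0,0],0]]}}

```text
time_s: 34.8
tcp_pos: [0.4712, -0.1141, 0.0893]
ee_rot: [[0.886, 0.464, 0.0], [0.464, -0.886, -0.0], [0.0, 0.0, -1.0]]
wrist_force: [-3.0, 1.5, 7.3]
gripper_width: 0.007
gripper_force: 3.6
```

>>> {"name": "move_arm", "arguments": {"series": [[[0,0,0],[0,0,0.002],0],[[0,0,0],[0,0,0],0]]}}

```text
time_s: 35.0
tcp_pos: [0.4712, -0.1141, 0.0891]
ee_rot: [[0.886, 0.464, 0.001], [0.464, -0.886, -0.0], [0.0, 0.001, -1.0]]
wrist_force: [-3.7, 2.2, 12.5]
gripper_width: 0.004
gripper_force: 6.5
```

Stud 1 is still down as well. I'll withdraw and take a last look.

>>> {"name": "move_arm", "arguments": {"series": [[[0,0,0],[0,0,-0.02],0],[[0,0,0],[0,0,-0.06],0],[[0,0,0],[0,0,-0.09],0],[[0,0,0],[0,0,-0.09],0],[[0,0,0],[-0.02,-0.02,-0.04],0],[[0,0,0],[0,0,0],0],[[0,0,0],[0,0,0],0]]}}

```text
time_s: 35.7
tcp_pos: [0.4572, -0.1097, 0.2374]
ee_rot: [[0.886, 0.464, 0.001], [0.464, -0.886, 0.001], [0.001, -0.0, -1.0]]
wrist_force: [-0.4, 0.7, 0.0]
gripper_width: 0.005
gripper_force: 0.0
```

```bash
python3 lookmod.py w7.png
```

```text
35.75 [ 0.457  -0.1098  0.2365] [[0.886, 0.464, -0.002], [0.464, -0.886, 0.0], [-0.001, -0.001, -1.0]] [-0.3568  0.2902 -0.4374] [ 0.5271 -0.0736  0.4004]
stud0 0.95 [447.2 212.4] [ 0.5107 -0.2157  0.04  ]
stud0 0.81 [394.7  68.9] [ 0.5969 -0.1063  0.04  ]
stud0 0.77 [337.3 214.2] [ 0.4603 -0.123   0.04  ]
module 0.64 [448.2 213.1] [ 0.5088 -0.2328  0.    ]
module 0.56 [388.7 150.9] [ 0.5354 -0.1438  0.    ]
```

View pics/w7.png

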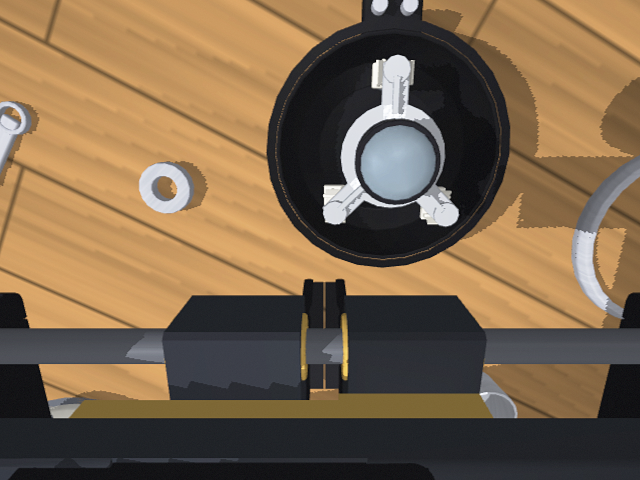

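The module is seated in all three clips, bosses at (397,68), (335,212) and (445,212), with the lone arm towards the lug. The gripper is clear.

```bash
python3 -c "
from station import r
print(r.finish_job())"
```

```text
the job is handed in; nothing more can be done
None
```

The module is in the bowl with its lone arm towards the lug, and all three studs were pressed home onto their seats at 17 to 20 N measured at the wrist; the job was handed in at about 36 s.

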